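# Fold out the crank grip of the coffee mill

### The job

Get the larger of the two hand mills ready for grinding: swing the folded wooden grip on its crank all the way up until it stands upright, then wind the crank a quarter turn clockwise, seen from above, to check that it runs. Let go with the grip still upright, and do not touch the smaller mill.

Things in the scene. Friction and masses are not known exactly. Their poses are not given: they have to be found in the camera images.
- coffee_mill: The larger hand mill, the one to use: a steel drum 100 mm across, 150 mm high, with a black cap, held fast to the worktop by its suction foot. Origin at the centre of its underside, z up; place and yaw vary. A flat crank arm (14 mm wide, its top 174 mm above the worktop) turns over the cap about the vertical axis through the origin; at crank angle 0 it points along the body's -x.
- coffee_mill_crank (a joint): Crank angle of the larger mill, rad: 0 at the start, growing clockwise seen from above. Friction of 0.15 N m (2 N at the grip) keeps it where it is left. Nearly a full turn is free either way. The grip's hinge pin is on the arm's outer end, 85 mm from the crank's axis and 185 mm above the worktop, level, across the arm, between ears that reach 190 mm.
- coffee_mill_grip (a joint): Fold angle of the larger mill's wooden grip, rad: 0 lying level on top of the arm with its free end towards the crank's axis, 1.571 upright above the hinge pin, against its stop. Starts at 0 to 0.3. The grip is a round bar 18 mm thick, its wood from 14 to 60 mm from the pin. Friction of 0.05 N m (about 1 N) keeps it at any angle where it is left.
- spice_mill: The smaller hand mill of the same make, to be left alone: a steel drum 74 mm across, 100 mm high, with an 80 mm crank arm and the same folded grip on top, which reaches 145 mm above the worktop, up to 165 mm if it stands off a little. Origin at the centre of its underside. The two mills swap places from time to time.

How it is judged:
By the outcome, as a careful person would: the job done as asked, in the order asked, and still so for the second after the job is handed in, with the robot touching nothing.
It also fails if it takes over 38 s, if anything falls off the work surface, if the arm or the gripper's body presses on something with over 40 N, if the wrist force passes 120 N, or if a joint passes its speed limit or range.

### The arm

A 6-joint arm with a two-finger parallel gripper is mounted at the origin on a cart in front of the work surface, level with it; the furniture and walls round the work are solid. World frame = base frame: x ahead of the robot, y to its left, z up, the work surface at z = 0. Lengths are in mm, angles in rad, forces in N, time in s.
With the tool pointing down it reaches from about 300 to 775 mm from the base axis. Payload 14.6 kg.
Tool frame: the origin (TCP) lies midway between the tips of the shut fingers; the grasp point (between the pads) lies behind it (manip.grip_depth is the z of the grasp point in the tool frame, in mm); z points along the fingers, y is the line along which they close (so a half turn about z gives the same grasp; the last joint's range is limited). The gripper opens to 94 mm and grips with 3 to 60 N. Pads are 16 mm wide; open, the fingers measure 119 mm over their backs; the gripper's body (75 mm by 177 mm) begins 78 mm behind the grasp point.
Start: joints at [-1.344, 0.3, 1.521, -0, 1.321, -0.067], TCP at [159.268, -526.425, 205.446] pointing down, gripper open.
Joint ranges: [-3.03, 3.03], [-0.79, 2.21], [0.23, 2.52], [-1.04, 4.18], [0, 3.07], [-2.55, 2.55]. Speed limits (rad/s): [2.22, 2.22, 2.57, 3.14, 3.14, 3.14].

### API

Orientations are given as [roll, pitch, yaw] about the fixed x, y, z axes, in that order (R = Rz(yaw) Ry(pitch) Rx(roll)).
In Python, from cell import manip, imaging, workorder gives the robot as it stands (manip), with the cameras (imaging) and the job (workorder).
- The arm moves only by the shell command python3 nudge.py 'ROWS' [OPENING] [FORCE]. ROWS is a JSON list that holds a single list of rows (three levels of brackets), with 1 to 5 rows, each of 6 numbers: dx, dy, dz in fractions of the full range, 1 being 50 cm, then a rotation vector rx, ry, rz in normalised numbers (1 is 2 pi rad); each row is the pose to reach, as a shift and turn from the pose commanded when the command began, along the tool's axes at that moment; what a row does not reach only later rows make up. A row lasts 1/10 s, in which the tool goes at most 50 mm and 0.15 rad, less where a joint would pass 70% of its speed; a pose out of reach is approached as far as the arm can. OPENING is the finger opening in mm, set as the command begins (- or left out keeps the last). The fingers move at their own pace and stop on an object; FORCE is the grip in N (left out, the last holds). Time passes only in rows, so rows that do not move let the fingers close. It prints the time, the measured TCP pose, the force, the opening and the grip force at its end. Shift and turn numbers lie between -1 and 1, and a call with a number outside is refused. Input that does not fit is refused with a message, and nothing moves.
- manip.read_state(): the state, without advancing time (a new reading comes with each control period).
- imaging.camera(name): name is "side" or "top"; returns (picture, depth): 480x640x3 uint8, red, green, blue; 480x640 float32, mm along the optical axis (not along the pixel's ray), 0 where there is no reading.
- imaging.camera_info(name): a dict with "K" (3x3 intrinsics, pixels), "rvec" (rotation vector, rad) and "tvec" (3), from world to camera coordinates, as OpenCV has them. Camera axes: x right, y down, z forward; pixel columns grow to the right and rows downward; lengths in mm; the calibration is good to about 2 mm. A picture is of the moment at which its call begins. camera_info takes no time and is no camera call.
- workorder.sign_off(): hands the job in; it is judged then, once.
The state is a dict: "clock": time; "joints": joint angles; "qd": joint speeds; "effort": joint torques, N m; "eef_pos": TCP position; "eef_rot": TCP orientation; "wrist_force": force on the tool from outside, world axes, zero at the start; "moment": the same for the moment, N m; "finger_gap": finger opening in mm; "finger_force": force on a finger pad.
Only numpy, scipy, OpenCV 4.12 (cv2) and the standard library are available. Lean on these libraries where they do the work, as an engineer would, in place of code of your own. Each camera call takes 0.05 s, during which the arm holds its last target. There are 200 camera calls.

## Working session

There is one attempt and no reset: what is moved stays moved. The work goes in short steps, Python scripts to look and compute and a shell command to move; the robot and the scene stay as the last step left them, time stands still between calls to the robot, and variables do not carry over. Pictures are saved under pics/ and viewed, at most 10 in all, crops included, and the job is handed in when it is done.

```bash
ls; mkdir -p pics
python3 - <<'E'
from cell import manip, imaging, workorder
import cv2,numpy as np
for n in("top","side"):
    p,d=imaging.camera(n); cv2.imwrite(f"pics/{n}0.png",p[:,:,::-1]); np.save(f"{n}0.npy",d)
    i=imaging.camera_info(n); R=cv2.Rodrigues(np.array(i["rvec"]))[0]; print(n,i["K"],-R.T@np.array(i["tvec"]).ravel(),R)
print(manip.grip_depth,manip.read_state())
E
```

```text
cell.py
nudge.py
pics
top [[469.8790186   0.        310.345269 ]
 [  0.        469.8790186 245.4916653]
 [  0.          0.          1.       ]] [ 210.96236966 -118.64403368  918.28247337] [[-0.06368338 -0.99796611  0.00284046]
 [-0.93336639  0.05855316 -0.3541168 ]
 [ 0.35323025 -0.02520254 -0.93519689]]
side [[591.46528892   0.         328.61011187]
 [  0.         591.46528892 245.61522274]
 [  0.           0.           1.        ]] [ 408.08033926 -929.24403529  611.88725532] [[ 0.99116844 -0.13260122 -0.00142877]
 [-0.07044074 -0.51734117 -0.85287526]
 [ 0.11235314  0.84544369 -0.52211277]]
-18.8 {'clock': 0.1, 'joints': array([-1.34358754e+00,  3.00399716e-01,  1.52152364e+00, -1.70958725e-06,
        1.32069474e+00, -6.66201836e-02]), 'qd': array([ 6.29332179e-04, -1.13347349e-03, -2.93777882e-03, -1.90373259e-04,
       -8.26037471e-06,  7.72775682e-04]), 'effort': array([ 8.96383808e-04, -5.32643294e+01, -3.53282940e+01,  7.09441770e-02,
        2.34464795e-02, -5.69224403e-05]), 'eef_pos': array([ 159.22331703, -526.20136686,  204.94978209]), 'eef_rot': array([-3.14056938e+00, -6.66123266e-05,  2.93829361e-01]), 'wrist_force': array([ 0.18071367, -0.992363  ,  0.01027596]), 'moment': array([-0.01072647, -0.04547893, -0.04052334]), 'finger_force': 0.0, 'finger_gap': 94.15699964286287}
```

View pics/top0.png

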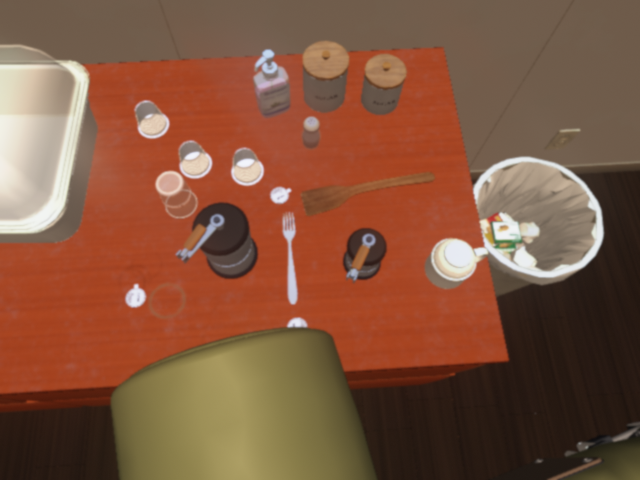

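View pics/side0.png

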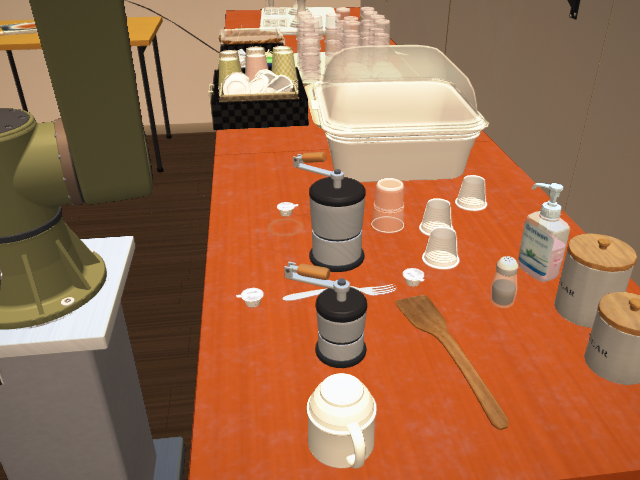

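The top picture shows the larger mill at about (222,235), with its crank hub near (217,220) and the hinge near (183,254). The smaller mill is at (365,250). The side picture shows the larger mill at (337,220), with its grip at (312,157) and hinge at (297,161).

```bash
cat > h.py <<'E'
from cell import manip, imaging, workorder
import cv2,numpy as np
def cam(n):
    i=imaging.camera_info(n); return np.array(i["K"]),cv2.Rodrigues(np.array(i["rvec"]))[0],np.array(i["tvec"]).ravel()
def cloud(n,d):
    K,R,t=cam(n); v,u=np.mgrid[:480,:640]
    c=np.stack([(u-K[0,2])/K[0,0]*d,(v-K[1,2])/K[1,1]*d,d],-1)
    return (c-t)@R
def onplane(n,u,v,z):
    K,R,t=cam(n); C=-R.T@t; r=R.T@np.linalg.inv(K)@[u,v,1]; return C+r*(z-C[2])/r[2]
def proj(n,P):
    K,R,t=cam(n); c=np.atleast_2d(P)@R.T+t; return (c[:,:2]/c[:,2:])@np.diag([K[0,0],K[1,1]])+K[:2,2]
def circ(P):
    A=np.c_[2*P,np.ones(len(P))]; s=np.linalg.lstsq(A,(P**2).sum(1),rcond=None)[0]; return s[:2],np.sqrt(s[2]+s[:2]@s[:2])
E
python3 - <<'E'
from h import *
for n,(u0,u1,v0,v1) in dict(top=(165,265,190,285),side=(280,375,140,275)).items():
    p=cv2.imread(f"pics/{n}0.png"); P=cloud(n,np.load(n+"0.npy"))
    cv2.imwrite(f"pics/c{n}.png",cv2.resize(p[v0:v1,u0:u1],None,fx=5.5 if n=="top" else 4.4,fy=5.5 if n=="top" else 4.4,interpolation=cv2.INTER_CUBIC))
    sub=P[v0:v1,u0:u1].reshape(-1,3); rgb=p[v0:v1,u0:u1].reshape(-1,3)
    m=(sub[:,2]>20)&(sub[:,2]<140); print(n,"drum",circ(sub[m][:,:2]),m.sum())
    m=(sub[:,2]>140)&(sub[:,2]<158); print("cap",sub[m].min(0),sub[m].max(0),sub[m].mean(0))
    m=(sub[:,2]>165)&(sub[:,2]<260); q=sub[m]; print("arm",q.min(0),q.max(0),m.sum())
    w=m&(rgb[:,2]>rgb[:,0]*1.0+50); q=sub[w]; print("wood",len(q),q.min(0),q.max(0)); c=q.mean(0); print(c,np.linalg.svd(q-c)[2][0])
    print(np.percentile(q,[5,50,95],axis=0))
for n,u,v in(("top",217,220),("top",183,254)):
    print(onplane(n,u,v,178))
E
```

```text
top drum (array([591.03112911,  47.17404305]), np.float64(94.20332092353478)) 1529
cap [496.87751196 -30.66248629 140.02883252] [598.66651228  69.9687307  156.89131971] [545.13939575  12.67170444 147.99608234]
arm [474.54822342   7.65744111 167.42160382] [559.64520093  83.82870121 210.43055651] 780
wood 292 [475.15000538  33.10534847 168.82723782] [530.5495352   83.82870121 210.43055651]
[507.09767408  52.60199898 198.8567156 ] [-0.70196321  0.5727838  -0.42328049]
[[484.21322995  36.92548664 174.82362795]
 [507.32731199  52.23182872 200.53407079]
 [524.06193287  69.3922987  206.84181456]]
side drum (array([483.83475314, 157.08625185]), np.float64(215.08982885537932)) 4673
cap [ 440.94329962 -242.83953155  140.00581848] [599.44175866  61.40394956 157.70897072] [535.6073914  -34.17808715 147.5984974 ]
arm [475.4984391    5.24509934 165.7026223 ] [560.45051402  81.85414485 208.95376447] 641
wood 260 [475.4984391   20.55264922 167.63122877] [560.45051402  80.0287404  208.95376447]
[510.20281321  45.44628208 195.14245858] [ 0.78071043 -0.57313871  0.2490045 ]
[[487.43898932  31.80399399 170.8140862 ]
 [511.06739976  43.66848002 197.13367623]
 [530.68575064  63.20526296 206.60377979]]
[547.37727137  18.5611841  178.        ]
[488.72267757  74.85464788 178.        ]
```

View pics/ctop.png

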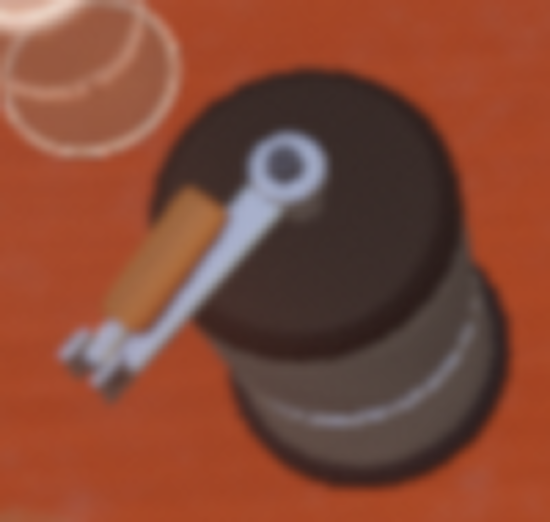

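View pics/cside.png

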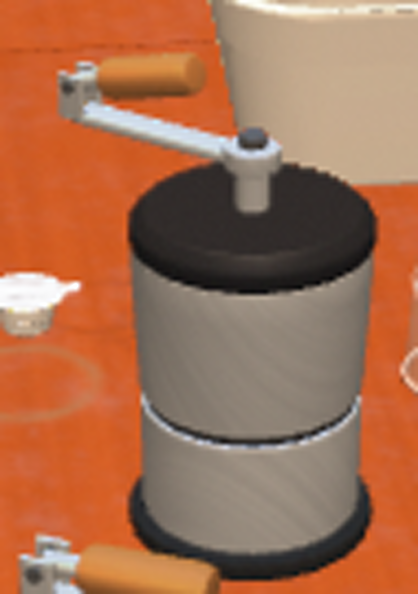

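Run:
```python
from h import *
from scipy.optimize import least_squares
T=lambda a,b:(165+a/5.5,190+b/5.5); S=lambda a,b:(280+a/4.4,140+b/4.4)
# params: hub x,y, arm angle, fold, small top/side pixel offsets
def pts(p):
    h=np.array([p[0],p[1],0]); d=np.array([np.cos(p[2]),np.sin(p[2]),0]); z=np.array([0,0,1.])
    pin=h+85*d+185*z; g=-d*np.cos(p[3])+z*np.sin(p[3])
    return dict(hub=h+174*z,pin=pin,w0=pin+14*g,w1=pin+60*g)
obs=[("top","pin",T(96,362)),("side","pin",S(78,92)),
 ("top","w0",T(120,316)),("top","w1",T(203,201)),("side","w0",S(103,79)),("side","w1",S(195,73))]
# hub ring top height unknown: use axis line -> include cap centre from depth
cap=np.array([548,20])
def res(p,full=False):
    q=pts(p); r=[]
    for n,k,uv in obs: r+=list(proj(n,q[k])[0]-uv)
    for n,uv in(("top",T(287,165)),("side",S(252,145))): r+=list(proj(n,[p[0],p[1],p[4]])[0]-uv)
    return np.array(r+list((p[:2]-cap)/3))
s=least_squares(res,[548,19,2.36,.2,180]); print(s.x.round(3)); print(res(s.x).round(1))
q=pts(s.x); print(q)
# fingertip check of small mill
P=cloud("top",np.load("top0.npy"))[220:285,335:395].reshape(-1,3); m=P[:,2]>90; print("spice",P[m].min(0),P[m].max(0))
```

```text
[5.49422e+02 1.98560e+01 2.45400e+00 2.65000e-01 1.74743e+02]
[ 0.  -0.5 -0.6 -3.1  0.5  0.9  1.3 -1.  -0.1 -0.4 -0.4 -0.2 -0.6 -0.3
 -0.3  0.2  0.5 -0. ]
{'hub': array([549.42153913,  19.85635752, 174.        ]), 'pin': array([483.74484129,  73.81533602, 185.        ]), 'w0': array([494.18398018,  65.23869789, 188.66955823]), 'w1': array([528.48400796,  37.05831546, 200.72667814])}
spice [ 210.96236966 -283.24131984   90.3109317 ] [ 550.69665163 -118.64403368  918.28247337]
```

```bash
cat >> h.py <<'E'
from scipy.spatial.transform import Rotation as Ro
def delta(goal,psi):
    s=manip.read_state(); R=Ro.from_euler("xyz",s["eef_rot"]); G=Ro.from_euler("xyz",[np.pi,0,psi])
    print(s["clock"],(R.inv().apply(np.array(goal)-s["eef_pos"])).round(1),(R.inv()*G).as_rotvec().round(3))
E
python3 -c "
from h import *
delta([337,-240,270],1.37); delta([513.5,49.3,260],2.45)"
```

```text
0.1 [ 253.1 -222.5  -64.8] [-1.000e-03 -1.000e-03 -1.076e+00]
0.1 [ 505.8 -448.3  -54.6] [-1.000e-03 -1.000e-03 -2.156e+00]
5:connect(sys.argv[1:4])
```

Careful with the scale: shifts go in shares of 50 cm and turns go in shares of 2 pi rad. That gives: 154 mm / 500 = 0.308, -136 mm / 500 = -0.272, -0.14 rad / 6.2832 = -0.0223.

```bash
python3 nudge.py '[[[0.05,-0.044,-0.06,0,0,-0.0223],[0.11,-0.098,-0.11,0,0,-0.0446],[0.176,-0.156,-0.13,0,0,-0.0668],[0.242,-0.214,-0.13,0,0,-0.0891],[0.308,-0.272,-0.13,0,0,-0.1114]]]' 60; python3 -c "
from h import *
delta([513.5,49.3,260],2.45)"
```

```text
clock: 0.6
eef_pos: [267.8, -350.1, 270.6]
eef_rot: [3.141, 0.0, 0.999]
wrist_force: [0.7, 0.1, 0.3]
finger_gap: 60.6
finger_force: 0.0
0.6 [468.8  -9.4  10.5] [ 0.     0.    -1.451]
```

Converted, 215 mm / 500 = 0.43, 172 mm / 500 = 0.344, -0.7 rad / 6.2832 = -0.1114.

```bash
python3 nudge.py '[[[0.086,-0.002,0,0,0,-0.0223],[0.172,-0.004,0,0,0,-0.0446],[0.258,-0.006,0,0,0,-0.0668],[0.344,-0.008,0,0,0,-0.0891],[0.43,-0.008,0,0,0,-0.1114]]]'; python3 -c "
from h import *
delta([513.5,49.3,260],2.45)"
```

```text
clock: 1.1
eef_pos: [381.7, -167.6, 270.4]
eef_rot: [3.142, 0.0, 1.699]
wrist_force: [0.4, -0.8, -1.0]
finger_gap: 59.9
finger_force: 0.0
1.1 [198.2 158.5  10.4] [ 0.     0.    -0.751]
```

Converted, 170 mm / 500 = 0.34, 136 mm / 500 = 0.272, -0.7 rad / 6.2832 = -0.1114.

```bash
python3 nudge.py '[[[0.068,0.054,0,0,0,-0.0223],[0.136,0.108,0,0,0,-0.0446],[0.204,0.162,0,0,0,-0.0668],[0.272,0.216,0,0,0,-0.0891],[0.34,0.272,0,0,0,-0.1114]]]'; python3 -c "
from h import *
delta([513.5,49.3,230],2.45)"
```

```text
clock: 1.6
eef_pos: [495.8, 17.9, 270.3]
eef_rot: [-3.141, -0.0, 2.4]
wrist_force: [-0.2, -1.4, -0.4]
finger_gap: 60.0
finger_force: 0.0
1.6 [ 8.2 35.1 40.3] [-0.   -0.   -0.05]
```

Converted, 40 mm / 500 = 0.08, 35 mm / 500 = 0.07, -0.05 rad / 6.2832 = -0.008.

```bash
python3 nudge.py '[[[0.016,0.07,0,0,0,-0.008],[0.016,0.07,0.08,0,0,-0.008],[0.016,0.07,0.08,0,0,-0.008],[0.016,0.07,0.08,0,0,-0.008]]]' 50
python3 - <<'E'
from h import *
delta([513.5,49.3,185],2.45)
p,_=imaging.camera("side"); q,_=imaging.camera("top")
cv2.imwrite("pics/a.png",np.hstack([cv2.resize(p[100:300,230:430],(400,400)),cv2.resize(q[130:330,120:320],(400,400))])[:,:,::-1])
E
```

```text
clock: 2.0
eef_pos: [513.0, 46.9, 230.8]
eef_rot: [-3.141, -0.001, 2.443]
wrist_force: [-0.7, 0.0, 1.0]
finger_gap: 50.0
finger_force: 0.0
2.0 [ 1.1  2.2 45.8] [-0.001 -0.001 -0.007]
```

View pics/a.png

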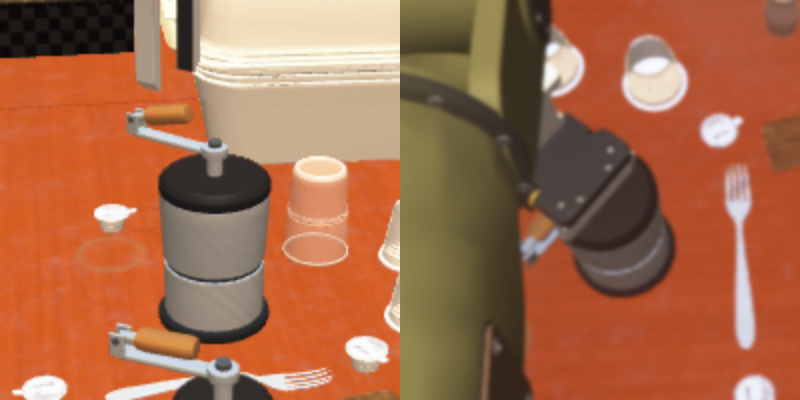

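In the side crop the fingers at (148,80) and (185,65) hang above the grip at (168,113), one on either side. The top crop shows the gripper covering the grip and the hinge at (535,250). I can descend now.

Converted, 45 mm / 500 = 0.09, 23 mm / 500 = 0.046.

```bash
python3 nudge.py '[[[0.002,0.002,0.046,0,0,0],[0.002,0.002,0.09,0,0,0],[0.002,0.002,0.09,0,0,0],[0.002,0.002,0.09,0,0,0]]]'; python3 -c "
from h import *
delta([513.5,49.3,185],2.45)"; python3 nudge.py '[[[0,0,0,0,0,0],[0,0,0,0,0,0],[0,0,0,0,0,0],[0,0,0,0,0,0],[0,0,0,0,0,0]]]' 10 8;python3 - <<'E'
from h import *
p,_=imaging.camera("side")
cv2.imwrite("pics/b.png",cv2.resize(p[110:260,250:400],(600,600),interpolation=cv2.INTER_CUBIC)[:,:,::-1])
E
```

```text
clock: 2.5
eef_pos: [513.6, 48.2, 187.1]
eef_rot: [3.141, 0.001, 2.443]
wrist_force: [1.4, -0.1, 0.7]
finger_gap: 50.3
finger_force: 0.0
2.5 [0.8 0.7 2.1] [ 0.001  0.001 -0.007]
clock: 3.0
eef_pos: [513.3, 48.9, 185.7]
eef_rot: [3.141, 0.0, 2.444]
wrist_force: [1.8, 2.1, 0.7]
finger_gap: 17.6
finger_force: 8.0
```

View pics/b.png

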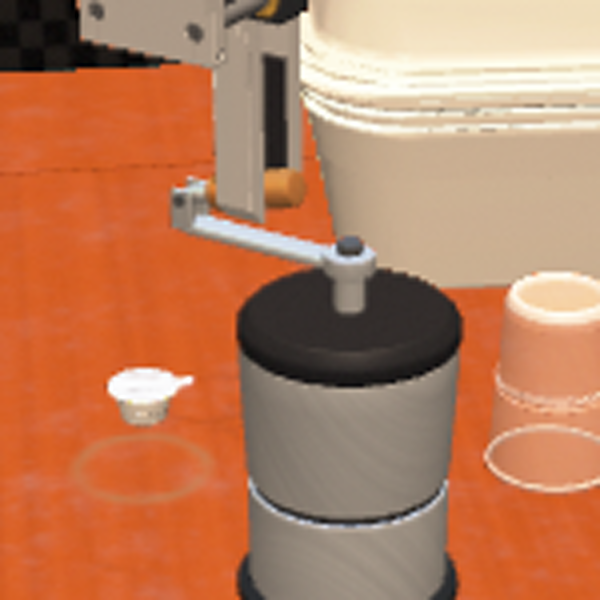

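The right-hand finger has the wood between the pads at (285,188), opening 17.6 mm, so the grasp is good. Next I swing the grip up along the arc; tool +x points outward.

Converted, -20.2 mm / 500 = -0.0404, -16.8 mm / 500 = -0.0336.

```bash
python3 nudge.py '[[[0.003,0,-0.009,0,0,0],[0.007,0,-0.0174,0,0,0],[0.012,0,-0.026,0,0,0],[0.0186,0,-0.0336,0,0,0],[0.026,0,-0.0404,0,0,0]]]' 10 12; python3 nudge.py '[[[0.008,0,-0.006,0,0,0],[0.017,0,-0.0108,0,0,0],[0.026,0,-0.0146,0,0,0],[0.0346,0,-0.0168,0,0,0],[0.0416,0,-0.018,0,0,0]]]'; python3 nudge.py '[[[0.006,0,-0.0006,0,0,0],[0.01,0,-0.0006,0,0,0],[0.012,0,-0.0006,0,0,0],[0.012,0,-0.0006,0,0,0],[0.012,0,-0.0006,0,0,0]]]'
python3 - <<'E'
from h import *
p,_=imaging.camera("side")
cv2.imwrite("pics/c.png",cv2.resize(p[110:260,250:400],(600,600),interpolation=cv2.INTER_CUBIC)[:,:,::-1])
E
```

```text
clock: 3.55
eef_pos: [503.1, 57.1, 206.1]
eef_rot: [3.142, 0.001, 2.444]
wrist_force: [3.7, 1.2, -2.9]
finger_gap: 17.5
finger_force: 12.0
clock: 4.05
eef_pos: [487.2, 70.3, 215.2]
eef_rot: [3.141, 0.001, 2.444]
wrist_force: [2.8, -4.3, 3.8]
finger_gap: 17.8
finger_force: 12.0
clock: 4.55
eef_pos: [482.7, 74.2, 215.5]
eef_rot: [3.141, 0.001, 2.444]
wrist_force: [0.9, -3.0, 8.1]
finger_gap: 17.4
finger_force: 12.0
```

View pics/c.png

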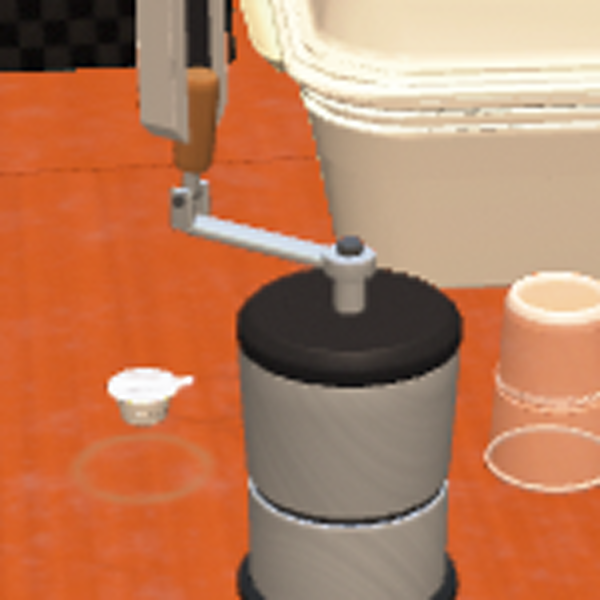

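The grip is nearly upright, running from (194,165) to (202,70) with its top leaning slightly inward. I'll push further out, towards the stop.

Converted, 3 mm / 500 = 0.006, 1.5 mm / 500 = 0.003.

```bash
python3 nudge.py '[[[0.003,0,0,0,0,0],[0.006,0,0,0,0,0],[0.006,0,0,0,0,0],[0.006,0,0,0,0,0]]]'; python3 nudge.py '[[[0.003,0,0,0,0,0],[0.006,0,0,0,0,0],[0.006,0,0,0,0,0],[0.006,0,0,0,0,0]]]';  python3 - <<'E'
from h import *
p,d=imaging.camera("side"); hsv=cv2.cvtColor(p,cv2.COLOR_RGB2HSV)
cv2.imwrite("pics/d.png",cv2.resize(p[110:260,250:400],(600,600),interpolation=cv2.INTER_CUBIC)[:,:,::-1])
pin=np.array([483.7,73.8,185]); print(proj("side",np.array([pin,pin+[0,0,14],pin+[0,0,60]])))
s=manip.read_state(); print(s["wrist_force"]@[-.77,.637,0],s["wrist_force"]@[.637,.77,0])
E
```

```text
clock: 5.0
eef_pos: [480.3, 76.1, 215.5]
eef_rot: [3.141, 0.001, 2.444]
wrist_force: [1.5, -2.6, 7.3]
finger_gap: 17.8
finger_force: 12.0
clock: 5.4
eef_pos: [477.9, 78.1, 215.3]
eef_rot: [3.142, 0.0, 2.444]
wrist_force: [0.9, -2.5, 5.9]
finger_gap: 17.4
finger_force: 11.7
[[297.13362707 157.8534778 ]
 [296.90798231 150.66773025]
 [296.14441754 126.35170556]]
-2.6972966822834175 -2.264348850745041
```

View pics/d.png

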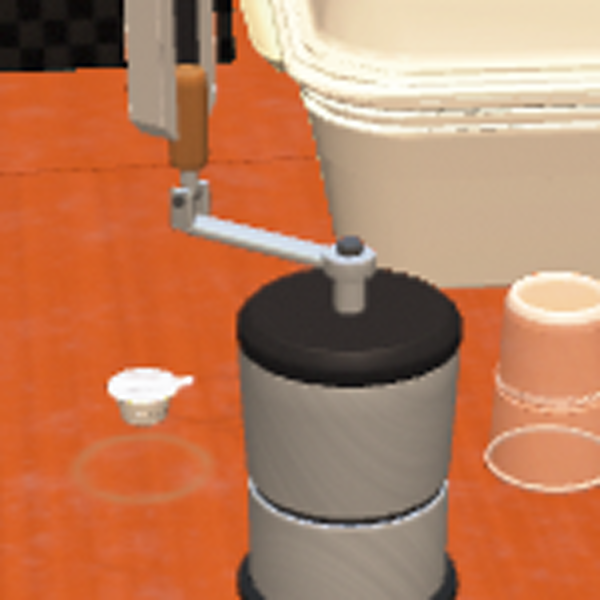

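The grip now runs from (188,165) to (191,70), almost at the stop. The force has not risen yet, so I push a little more.

```bash
for i in 1; do python3 nudge.py '[[[0.003,0,0,0,0,0],[0.006,0,0,0,0,0],[0.006,0,0,0,0,0],[0.006,0,0,0,0,0]]]'; python3 nudge.py '[[[0.002,0,0,0,0,0],[0.004,0,0,0,0,0],[0.004,0,0,0,0,0],[0.004,0,0,0,0,0]]]'; done
python3 - <<'E'
from h import *
s=manip.read_state(); print(s["wrist_force"]@[-.77,.637,0],s["wrist_force"]@[.637,.77,0])
p,d=imaging.camera("side")
cv2.imwrite("pics/e.png",cv2.resize(p[110:260,250:400],(600,600),interpolation=cv2.INTER_CUBIC)[:,:,::-1])
P=cloud("side",d); hsv=cv2.cvtColor(p,cv2.COLOR_RGB2HSV)
m=np.zeros((480,640),bool); m[124:152,288:306]=1
c=p.astype(int); m&=(c[...,0]-c[...,2]>60)&(np.abs(P[...,1]-70)<40)&(P[...,2]>185)
q=P[m]; print(len(q),q.mean(0),np.percentile(q[:,2],[1,99]))
z=q[:,2]; print("slope x,y per z",np.polyfit(z,q[:,0],1),np.polyfit(z,q[:,1],1))
E
```

```text
clock: 5.85
eef_pos: [475.9, 79.7, 215.1]
eef_rot: [-3.142, 0.001, 2.444]
wrist_force: [5.1, -5.2, 2.6]
finger_gap: 16.9
finger_force: 11.1
clock: 6.25
eef_pos: [473.7, 81.5, 214.7]
eef_rot: [-3.141, -0.001, 2.444]
wrist_force: [-0.2, -0.2, 1.3]
finger_gap: 12.8
finger_force: 9.9
-0.0014669544299757257 -0.28819071716107486
243 [483.32476638  66.4875602  224.92823156] [201.27750507 245.11604916]
slope x,y per z [2.47288632e-02 4.77762547e+02] [ 0.06575326 51.6977956 ]
```

The opening has dropped to 12.8 mm, so the grip is against its stop (vertical to about 0.02 rad) and the pads are sliding off it outward. I'll open, recentre on the grip and regrasp.

```bash
python3 nudge.py '[[[0,0,0,0,0,0],[0,0,0,0,0,0],[0,0,0,0,0,0]]]' 40; python3 -c "
from h import *
delta([484,74.3,210],2.444)"; python3 nudge.py '[[[-0.012,0,0.004,0,0,0],[-0.024,0,0.006,0,0,0],[-0.024,0,0.006,0,0,0],[-0.024,0,0.006,0,0,0]]]'; python3 nudge.py '[[[0,0,0,0,0,0],[0,0,0,0,0,0],[0,0,0,0,0,0],[0,0,0,0,0,0],[0,0,0,0,0,0]]]' 10 15;  python3 - <<'E'
from h import *
s=manip.read_state(); print(s["wrist_force"]@[-.77,.637,0],s["wrist_force"]@[.637,.77,0])
p,d=imaging.camera("side")
cv2.imwrite("pics/e.png",cv2.resize(p[110:260,250:400],(600,600),interpolation=cv2.INTER_CUBIC)[:,:,::-1])
E
```

```text
clock: 6.6
eef_pos: [474.1, 81.3, 214.9]
eef_rot: [-3.141, -0.0, 2.444]
wrist_force: [0.6, -0.1, 0.0]
finger_gap: 33.8
finger_force: 0.0
6.6 [-12.1   0.9   4.8] [-0. -0. -0.]
clock: 7.0
eef_pos: [483.5, 73.4, 211.8]
eef_rot: [-3.141, -0.0, 2.443]
wrist_force: [0.4, -0.7, 0.6]
finger_gap: 40.2
finger_force: 0.0
clock: 7.5
eef_pos: [483.3, 73.6, 212.0]
eef_rot: [-3.142, -0.0, 2.444]
wrist_force: [-0.8, -0.0, 1.0]
finger_gap: 17.3
finger_force: 15.0
0.5926999600456018 -0.4989653496702502
```

View pics/e.png

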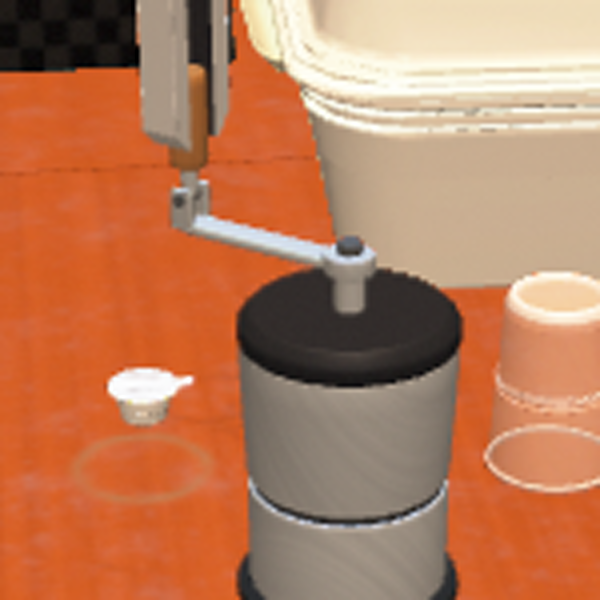

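The grip is upright from (188,165) to (190,68) and gripped centrally. Next is the clockwise wind, in tool axes: hub at x=-85, +y the clockwise tangent, +rz clockwise.

Converted, 33.5 mm / 500 = 0.067, 13.7 mm / 500 = 0.0274, 0.32 rad / 6.2832 = 0.0509.

```bash
python3 nudge.py '[[[0.0014,0.0138,0,0,0,0.0127],[-0.0002,0.0274,0,0,0,0.0255],[-0.003,0.0408,0,0,0,0.0382],[-0.0068,0.054,0,0,0,0.0509],[-0.0116,0.067,0,0,0,0.0637]]]'; python3 nudge.py '[[[-0.0006,0.0138,0,0,0,0.0127],[-0.0022,0.0274,0,0,0,0.0255],[-0.005,0.0408,0,0,0,0.0382],[-0.0088,0.054,0,0,0,0.0509],[-0.0136,0.067,0,0,0,0.0637]]]'
python3 - <<'E'
from h import *
s=manip.read_state(); v=s["eef_pos"][:2]-[549,19.5]; a=np.arctan2(v[1],v[0]); r=np.hypot(*v)
print("r",r,"turned",2.449-a,"yaw",s["eef_rot"][2],"Frad",s["wrist_force"][:2]@v/r)
E
```

```text
clock: 8.05
eef_pos: [509.6, 95.4, 212.0]
eef_rot: [-3.141, 0.001, 2.04]
wrist_force: [-0.5, -2.3, 1.1]
finger_gap: 17.5
finger_force: 15.0
clock: 8.55
eef_pos: [542.5, 104.8, 212.0]
eef_rot: [-3.141, 0.0, 1.641]
wrist_force: [-2.3, -0.8, 1.1]
finger_gap: 17.6
finger_force: 15.0
r 85.57299049936537 turned 0.8017947098324469 yaw 1.6406402365400552 Frad -0.578481593202445
```

Converted, 33.5 mm / 500 = 0.067, 27 mm / 500 = 0.054, 0.4 rad / 6.2832 = 0.0637.

```bash
python3 nudge.py '[[[-0.0006,0.0138,0,0,0,0.0127],[-0.0022,0.0274,0,0,0,0.0255],[-0.005,0.0408,0,0,0,0.0382],[-0.0088,0.054,0,0,0,0.0509],[-0.0136,0.067,0,0,0,0.0637]]]'; python3 nudge.py '[[[-0.0006,0.0138,0,0,0,0.0127],[-0.0022,0.0274,0,0,0,0.0255],[-0.005,0.0408,0,0,0,0.0382],[-0.0088,0.054,0,0,0,0.0509],[-0.0118,0.0626,0,0,0,0.0594]]]';  python3 nudge.py '[[[0,0,0,0,0,0],[0,0,0,0,0,0]]]'
python3 - <<'E'
from h import *
s=manip.read_state(); v=s["eef_pos"][:2]-[549,19.5]; a=np.arctan2(v[1],v[0]); r=np.hypot(*v)
print("r",r,"turned",2.449-a,"yaw",s["eef_rot"][2],"Frad",s["wrist_force"][:2]@v/r)
E
```

```text
clock: 9.05
eef_pos: [576.4, 100.7, 212.0]
eef_rot: [-3.141, -0.0, 1.241]
wrist_force: [-1.8, 0.8, 1.8]
finger_gap: 17.5
finger_force: 15.0
clock: 9.55
eef_pos: [604.3, 85.0, 212.0]
eef_rot: [-3.141, -0.001, 0.868]
wrist_force: [-0.7, 3.2, 1.8]
finger_gap: 17.4
finger_force: 15.0
clock: 9.75
eef_pos: [604.2, 84.9, 212.1]
eef_rot: [3.141, -0.001, 0.872]
wrist_force: [2.7, 2.3, 1.4]
finger_gap: 17.6
finger_force: 15.0
r 85.59831275184384 turned 1.5793849713235346 yaw 0.872428556274371 Frad 3.5029699820995734
```

The radial force says the tool is pulling the grip slightly inward. I'll push it outward gently until it meets the stop, then check before releasing.

```bash
cat > f.py <<'E'
from h import *
s=manip.read_state(); y=s["eef_rot"][2]; f=s["wrist_force"]; print("Fout",f[0]*np.cos(y)+f[1]*np.sin(y),"Ftan",f[0]*np.sin(y)-f[1]*np.cos(y))
E
for k in 1 2 ; do python3 nudge.py '[[[0.002,0,0,0,0,0],[0.004,0,0,0,0,0],[0.004,0,0,0,0,0]]]' - 10; python3 f.py; done
```

```text
clock: 10.05
eef_pos: [604.8, 85.7, 211.9]
eef_rot: [-3.141, 0.002, 0.871]
wrist_force: [-2.8, -4.5, 2.0]
finger_gap: 18.0
finger_force: 10.0
Fout -5.259558297647139 Ftan 0.7277342337620576
clock: 10.35
eef_pos: [605.5, 86.4, 211.6]
eef_rot: [-3.141, 0.004, 0.871]
wrist_force: [-8.1, -10.0, 2.8]
finger_gap: 17.8
finger_force: 10.0
Fout -12.887507213740225 Ftan 0.2986609154454829
```

That is a firm stop (13 N, position barely changing), so the grip is upright. I'll release and lift straight up.

Converted, -120 mm / 500 = -0.24, -95 mm / 500 = -0.19.

```bash
python3 nudge.py '[[[0,0,0,0,0,0],[0,0,0,0,0,0],[0,0,0,0,0,0],[0,0,0,0,0,0]]]' 50; python3 nudge.py '[[[0,0,-0.05,0,0,0],[0,0,-0.12,0,0,0],[0,0,-0.19,0,0,0],[0,0,-0.24,0,0,0],[0,0,-0.24,0,0,0]]]'
python3 - <<'E'
from h import *
p,d=imaging.camera("side"); t,e=imaging.camera("top")
cv2.imwrite("pics/f.png",np.hstack([cv2.resize(p[110:260,250:400],(400,400),interpolation=cv2.INTER_CUBIC),cv2.resize(t[150:300,130:280],(400,400),interpolation=cv2.INTER_CUBIC)])[:,:,::-1])
P=cloud("side",d); c=p.astype(int)
m=(c[...,0]-c[...,2]>50)&(P[...,2]>198)&(P[...,2]<248)&(np.hypot(P[...,0]-604,P[...,1]-86)<30)
q=P[m]; z=q[:,2]; print(len(q),q.mean(0),"slopes",np.polyfit(z,q[:,0],1)[0],np.polyfit(z,q[:,1],1)[0],z.min(),z.max())
for a in(.87,): 
    pin=np.array([549+85*np.cos(a),19.5+85*np.sin(a),185]); print(proj("side",np.array([pin,pin+[0,0,60]])))
print(manip.read_state()["wrist_force"])
E
```

```text
clock: 10.75
eef_pos: [606.5, 88.0, 211.9]
eef_rot: [-3.141, -0.0, 0.871]
wrist_force: [0.1, 1.0, 0.4]
finger_gap: 46.3
finger_force: 0.0
clock: 11.25
eef_pos: [607.2, 88.0, 335.8]
eef_rot: [3.137, -0.004, 0.871]
wrist_force: [-0.2, -0.0, 0.5]
finger_gap: 50.1
finger_force: 0.0
240 [602.29303721  77.9930044  224.64787835] slopes 0.008631348484508455 0.04273241886424853 199.2009518730081 245.31148577437048
[[360.91886339 152.14284663]
 [361.81690096 121.13644233]]
[-0.24196058 -0.1220969   0.14666013]
```

View pics/f.png

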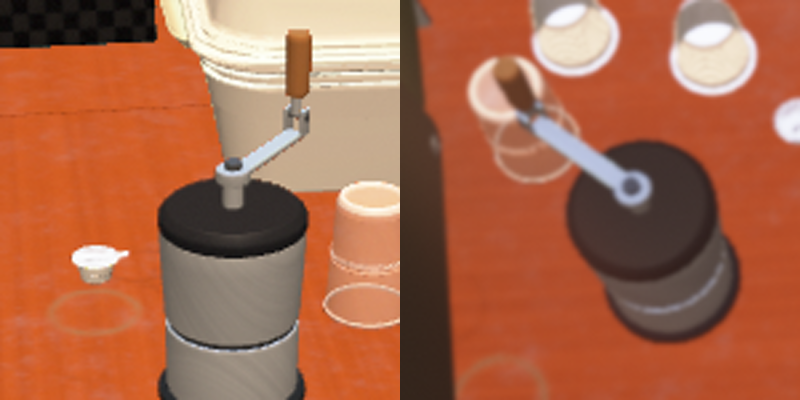

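The grip stands upright from (297,95) to (298,32) in the side crop, with slopes of about 0.01 and 0.04 in the depth data. The crank in the top crop, from (632,187) to (530,115), is a quarter turn clockwise from where it started. Chord and yaw both give about 1.57–1.59 rad. The gripper is clear, so I'm handing the job in.

```bash
python3 -c "
from cell import manip, imaging, workorder
print(workorder.sign_off())"
```

```text
the job is handed in; nothing more can be done
None
```

The larger mill's grip was swung fully upright against its stop, the crank wound about 1.58 rad (a quarter turn) clockwise, and the grip let go still upright; the smaller mill was left alone, and the job was handed in at about 11 s.

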